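# Balance the loaded ware board on the sprung stand

### The job

The two clay castings on the ware board look alike but differ in weight: find by small trial lifts where the loaded board balances. Then carry it level at that point and set it gently, squarely across the blue sprung head of the stand, so that it stays level there by itself with both castings still standing on it. Do not let the board tip far, do not push the head down to its stop, and leave the things around the work alone.

Things in the scene. Friction and masses are not known exactly. Their poses are not given: they have to be found in the camera images.
- board_center (a point): centre (half-way up) of the ware board, a loose pale wooden bar 400 long (its y axis), 50 wide (x) and 18 thick (z), plain between the castings, dark stripes at its ends; about 0.2 kg. Underside 55 above the table at the start, its middle over the trestle's middle. To be gripped across its 50 mm width, between the castings.
- ware_board: the same ware board, origin at the centre of its underside, 9 mm below board_center; y along its length, z up. Lifted off its balance point it twists in a light grip, heavy end down; in a firm grip the wrist feels the moment. The balance point lies on the heavier casting's side, 15 to 65 mm from the middle
- casting_a: loose grey clay teardrop, foot 46 across, widest 56 (22 above the foot), 94 tall, point up; origin at the centre of its foot, z up. Stands loose on the board's top, 140 to 155 mm from the board's middle along the board, at one end or the other. Jerky moves topple it. It weighs between 0.05 and 0.28 kg, differently from casting_b; nothing in its look tells which is heavier
- casting_b: as casting_a, at the other end of the board; weight also unknown
- trestle: fixed grey trestle on the table, origin under its centre: a base 100 x 300 x 12 and two cross rails 22 thick (along y), 80 long (along x), 115 mm either side of the middle along y, tops 55 above the table; free space between the rails for the fingers under the board
- stand: fixed dark steel stand, origin under its centre: foot 100 across and 18 high, post 24 across up to 78; its x is along the head's long side, y along the head's short side. The board is to lie with its length along the stand's y (either way round)
- head_top (a point): centre of the top face of the blue head when unloaded, 112 above the table; the head is a block 32 (stand's x) by 20 (stand's y) by 12 high, narrower than the board, so the fingers can pass on both sides; fixed to the stand, does not go down with the head
- head (a joint): downward travel of the sprung head, m: 0 up, 0.010 at its stop; 1.5 N per mm, so the loaded board (0.39 to 0.56 kg) alone sinks it 2.5 to 3.8 mm
- mould: bystander: strapped cream plaster mould block 130 x 150 x 120 high, origin under its centre
- spare_casting: bystander: a third clay teardrop, 56 across and 94 tall, standing on the table, origin at its foot
- bowl: bystander: blue bowl 110 across, 50 high, origin under its centre
- trim_tool: bystander: flat trimming tool 190 long lying flat on the table beside the mould

How it is judged:
By the outcome, as a careful person would: the job done as asked, in the order asked, and still so for the second after the job is handed in, with the robot touching nothing.
It also fails if it takes over 61 s, if anything falls off the work surface, if the arm or the gripper's body presses on something with over 40 N, if the wrist force passes 120 N, or if a joint passes its speed limit or range.

### The arm

A 7-joint arm with a two-finger parallel gripper is mounted at the origin on the work surface. World frame = base frame: x ahead of the robot, y to its left, z up, the work surface at z = 0. Lengths are in m, angles in rad, forces in N, time in s.
With the tool pointing down it reaches from about 0.425 to 1.025 m from the base axis. Payload 9.4 kg.
Tool frame: the origin (TCP) lies at the very end of the fingers, on their centre line; the grasp point (between the pads) lies 19 mm behind it; z points along the fingers, y is the direction in which the jaws open and shut (so a half turn about z gives the same grasp; the last joint's range is limited). The gripper opens to 85 mm and grips with 20 to 120 N. Pads are 22 mm wide; open, the fingers measure 114 mm over their backs; the gripper's body (76 mm by 85 mm) begins 54 mm behind the grasp point. The pads swing forward as they close: fully open they stand 13 mm farther back than shut.
Start: joints at [1.18, 0.599, -0.003, 1.599, 0.002, 0.943, -0.08], TCP at [0.224, -0.69, 0.231] pointing down, gripper open.
Joint ranges: [-2.57, 2.57], [-0.35, 1.97], [-1.29, 1.29], [0.11, 2.56], [-1.05, 4.19], [0.11, 1.86], [-2.63, 2.63]. Speed limits (rad/s): [2.22, 2.22, 3.01, 3.01, 3.14, 3.14, 3.14].

### API

Orientations are given as a unit quaternion [x, y, z, w].
In Python, from bench import status, viewer, sign_off gives the robot as it stands.
- The arm moves only by the shell command python3 -m pendant 'ROWS'. ROWS is JSON, one flat list of numbers, 7 for each row, row after row: the closure, from -1 (fully open) to 1 (shut), then the shift along the tool's x, y, z in cm, then the turn, a rotation vector about the tool's x, y, z in degrees. In form: [fingers, dx, dy, dz, rx, ry, rz, fingers, dx, dy, dz, rx, ry, rz, ...]. A call has 1 to 20 rows; each row shifts and turns the commanded pose from where the row before left it, along the tool's axes as they then stand; what a row does not reach is not made up. A row lasts 1/10 s, in which the tool goes at most 50 mm and 8.59 degrees, less where a joint would pass 70% of its speed; a pose out of reach is approached as far as the arm can. A call is refused whole if a number of a shift passes 5 or a number of a turn 8.59, either way. A call with a gripper value outside its range is refused whole. The fingers move at their own pace and stop on an object; the grip force is fixed at half the most. Time passes only in rows, so rows that do not move let the fingers close. It gives the time, the measured TCP pose, the force and the opening at its end, in the units of the state.
- status.observe(): the state, without advancing time (a new reading comes with each control period).
- viewer.read_camera(name): name is "scene" or "top" or "wrist"; returns a dict with "image" (400x640x3 uint8, red, green, blue), "depth" (400x640 float32, m along the optical axis (not along the pixel's ray), 0 where there is no reading), "mtx" (3x3 intrinsics, pixels), "origin" and "rotation" of the camera in the world; the wrist camera has in their place "hand_eye" (4x4, takes a point from camera to tool coordinates, whose origin is the TCP and whose axes are the flange's). Camera axes: x right, y down, z forward; pixel columns grow to the right and rows downward; lengths in m; the calibration is good to about 2 mm. A picture is of the moment at which its call begins: read the wrist's pose just before it.
- sign_off(): hands the job in, once; it reports no verdict.
Trained networks look in a picture, given as the dict that the camera call returned (one of the last four; its "shot" number tells which), for a name from the list of things; names that differ only in an ending like _2 or _b are one class to them, and where a whole thing is asked for, a point or a joint stands for the part that bears it (a point fixed in the world has none). Each returns a list of dicts, best first, with "conf" (0 to 1); they miss things now and then, are a little off and sometimes report something else, mostly with a low value. They report only what shows in the picture. A call takes as long as a camera call.
- viewer.find_in(picture, query): "at" ([row, column] in pixels, amid what is visible of it).
- viewer.outline_of(picture, query): "pixels" (400x640 bool, what is visible of it) and "at" ([row, column] in pixels, amid what is visible of it).
The state is a dict: "time": time; "qpos": joint angles; "qd": joint speeds; "joint_efforts": joint torques, N m; "position": TCP position; "ee_rot": TCP orientation; "ft_force": force on the tool from outside, world axes, zero at the start; "moment": the same for the moment, N m; "gripper_width": finger opening in m.
Only numpy, scipy, OpenCV 4.12 (cv2) and the standard library are available. Lean on these libraries where they do the work, as an engineer would, in place of code of your own. Each camera call takes 0.05 s, during which the arm holds its last target.

## Working session

There is one attempt and no reset: what is moved stays moved. The work goes in short steps, Python scripts to look and compute and a shell command to move; the robot and the scene stay as the last step left them, time stands still between calls to the robot, and variables do not carry over. Pictures are saved under pics/ and viewed, and the job is handed in when it is done.

```bash
ls; mkdir -p pics; cat > h.py <<'E'
import numpy as np,cv2
from bench import status,viewer
from scipy.spatial.transform import Rotation as R
def save(p,n): cv2.imwrite('pics/'+n+'.png',p['image'][:,:,::-1])
def pts(p):
    d=p['depth'];K=np.array(p['mtx']);v,u=np.mgrid[0:400,0:640]
    c=np.stack([(u-K[0,2])/K[0,0]*d,(v-K[1,2])/K[1,1]*d,d],-1)
    return c@np.array(p['rotation']).T+np.array(p['origin'])
E
python3 - <<'E'
from h import *
s=status.observe();print({k:np.round(v,3) for k,v in s.items()})
for n in('scene','top'):
    p=viewer.read_camera(n);save(p,n+'0');P=pts(p);np.save(n+'P.npy',P)
    print(n,np.round(p['origin'],3),np.round(p['rotation'],3).tolist())
    for q in('ware_board','casting_a','trestle','stand','head_top','head','mould','spare_casting','bowl','trim_tool'):
        for o in viewer.outline_of(p,q)[:3]:
            m=o['pixels']&(p['depth']>0)
            if m.sum()<5: continue
            X=P[m];print(q,round(o['conf'],2),np.round(o['at']),m.sum(),np.round(np.median(X,0),3),np.round(np.percentile(X,2,axis=0),3),np.round(np.percentile(X,98,axis=0),3))
E
```

```text
pics
{'time': np.float64(0.0), 'qpos': array([ 1.18 ,  0.6  , -0.003,  1.6  ,  0.002,  0.943, -0.08 ]), 'qd': array([-0.   , -0.   , -0.001, -0.001,  0.001,  0.001, -0.001]), 'joint_efforts': array([ 1.0000e-03, -7.7647e+01,  1.5650e+00, -2.5801e+01,  1.2000e-02,
        9.0000e-03, -0.0000e+00]), 'position': array([ 0.224, -0.689,  0.23 ]), 'ee_rot': array([ 0.988,  0.156, -0.   , -0.001]), 'ft_force': array([0.223, 0.427, 0.396]), 'moment': array([ 0.034, -0.02 ,  0.026]), 'gripper_width': np.float64(0.085)}Traceback (most recent call last):
  File "<stdin>", line 4, in <module>
  File "h.py", line 8, in pts
    return c@np.array(p['rotation']).T+np.array(p['origin'])
           ~^~~~~~~~~~~~~~~~~~~~~~~~~~
ValueError: matmul: Input operand 1 has a mismatch in its core dimension 0, with gufunc signature (n?,k),(k,m?)->(n?,m?) (size 4 is different from 3)
```

```bash
sed -i "s/np.array(p\['rotation'\]).T/R.from_quat(p['rotation']).as_matrix().T/" h.py
python3 - <<'E'
from h import *
for n in('scene','top'):
    p=viewer.read_camera(n);save(p,n+'0');P=pts(p);np.save(n+'P.npy',P)
    print(n,np.round(p['origin'],3),np.round(p['rotation'],3).tolist())
    for q in('ware_board','casting_a','trestle','stand','head','mould','spare_casting','bowl','trim_tool'):
        for o in viewer.outline_of(p,q)[:3]:
            m=o['pixels']&(p['depth']>0)
            if m.sum()<5: continue
            X=P[m];print(q,round(o['conf'],2),np.round(o['at']),m.sum(),np.round(np.median(X,0),3),np.round(np.percentile(X,2,axis=0),3),np.round(np.percentile(X,98,axis=0),3))
print(status.observe()['time'])
E
```

```text
scene [1.471 0.769 1.002] [0.387, 0.801, -0.413, -0.196]
ware_board 0.98 [213. 339.] 1532 [0.496 0.079 0.069] [ 0.455 -0.126  0.053] [0.52  0.258 0.074]
casting_a 0.75 [216. 380.] 409 [0.489 0.211 0.116] [0.468 0.186 0.079] [0.502 0.229 0.158]
casting_a 0.7 [150. 258.] 288 [ 0.348 -0.401  0.038] [ 0.274 -0.448 -0.006] [ 0.365 -0.385  0.082]
casting_a 0.6 [186. 298.] 399 [ 0.504 -0.079  0.113] [ 0.355 -0.219 -0.004] [ 0.52  -0.063  0.157]
trestle 0.93 [227. 337.] 1648 [0.511 0.072 0.009] [ 0.463 -0.074 -0.   ] [0.541 0.208 0.051]
trestle 0.45 [231. 264.] 791 [ 0.665 -0.083  0.011] [ 0.593 -0.148 -0.004] [ 0.705 -0.043  0.109]
stand 0.95 [234. 261.] 786 [ 0.666 -0.082  0.011] [ 0.613 -0.132 -0.002] [ 0.705 -0.041  0.109]
stand 0.6 [166. 217.] 560 [ 0.504 -0.475  0.029] [ 0.462 -0.514 -0.002] [ 0.566 -0.407  0.048]
head 0.61 [207. 262.] 107 [ 0.658 -0.087  0.105] [ 0.554 -0.2   -0.005] [ 0.674 -0.077  0.112]
mould 0.93 [264. 462.] 3802 [0.495 0.471 0.104] [0.398 0.381 0.014] [0.533 0.541 0.12 ]
spare_casting 0.69 [150. 260.] 273 [ 0.348 -0.4    0.04 ] [ 0.321 -0.427 -0.003] [ 0.365 -0.3
[... 790 characters left out ...]
613 -0.135  0.004] [ 0.703 -0.046  0.113]
stand 0.22 [198. 468.] 906 [ 0.518 -0.471  0.021] [ 0.467 -0.509  0.001] [ 0.563 -0.413  0.052]
mould 0.78 [223. 179.] 2388 [0.451 0.439 0.118] [0.381 0.372 0.036] [0.521 0.524 0.124]
mould 0.24 [219. 304.] 1246 [0.459 0.06  0.012] [ 0.431 -0.083  0.006] [0.538 0.202 0.057]
spare_casting 0.84 [255. 453.] 219 [ 0.341 -0.402  0.062] [ 0.318 -0.423  0.025] [ 0.36  -0.388  0.092]
bowl 0.7 [200. 469.] 899 [ 0.517 -0.472  0.022] [ 0.467 -0.509  0.001] [ 0.563 -0.414  0.052]
bowl 0.45 [223. 177.] 2439 [0.451 0.44  0.118] [0.381 0.372 0.027] [0.524 0.526 0.124]
trim_tool 0.82 [240. 233.] 771 [0.403 0.301 0.003] [ 0.282  0.268 -0.004] [0.459 0.338 0.022]
1.05
```

View pics/scene0.png

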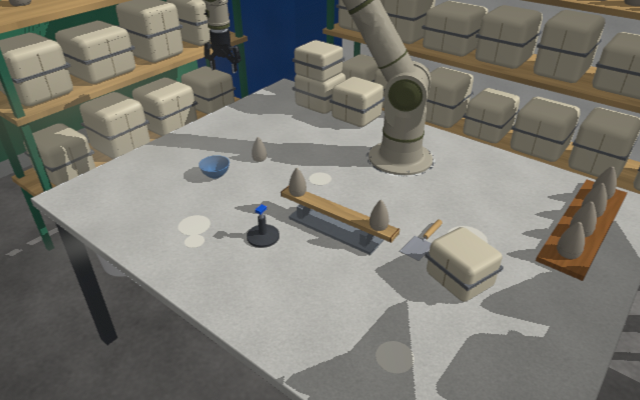

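View pics/top0.png

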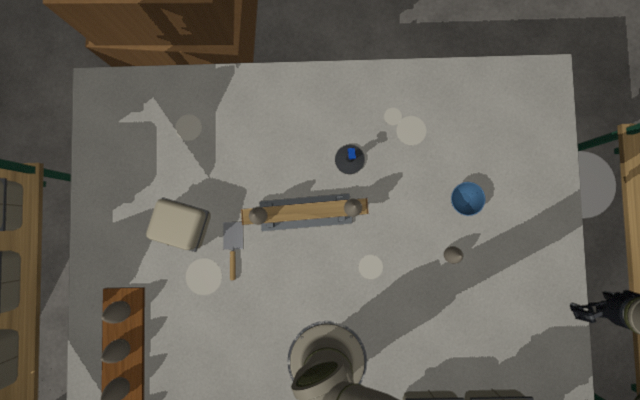

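```bash
cat > m.py <<'E'
from h import *
for n in('scene','top'):
    P=np.load(n+'P.npy');im=cv2.imread(f'pics/{n}0.png').astype(int);b,g,r=im[:,:,0],im[:,:,1],im[:,:,2]
    zone=(abs(P[...,0]-.485)<.07)&(abs(P[...,1]-.06)<.24)
    top=zone&(abs(P[...,2]-.073)<.006)
    X=P[top][:,:2];
    rc=cv2.minAreaRect(X.astype(np.float32)*1000);print(n,'board',top.sum(),rc)
    c=X.mean(0);u,s,vt=np.linalg.svd(X-c);print(' pca',c,np.degrees(np.arctan2(vt[0,1],vt[0,0])), np.ptp((X-c)@vt[0]),np.median(P[top][:,2]))
    for q in(.094,.128):
        for yy in(-.09,.2):
            m=zone&(abs(P[...,1]-yy)<.05)&(P[...,2]>.085)
            Q=P[m]
        
    for yy in(-.09,.2):
        m=zone&(abs(P[...,1]-yy)<.05)&(P[...,2]>.12);Q=P[m]
        print(' cast',len(Q),Q.mean(0),Q[Q[:,2]>Q[:,2].max()-.012].mean(0),Q[:,2].max())
    bl=(b>r+50)&(b>g+30)&(abs(P[...,0]-.66)<.06)&(abs(P[...,1]+.085)<.06)
    Q=P[bl];t=Q[Q[:,2]>.106]
    print(' head',len(t),cv2.minAreaRect(t[:,:2].astype(np.float32)*1000),t.mean(0))
    # stand foot
    m=(abs(P[...,0]-.66)<.07)&(abs(P[...,1]+.085)<.07)&(abs(P[...,2]-.018)<.006)&(im.sum(-1)<200)
    print(' foot',m.sum(),cv2.minEnclosingCircle(P[m][:,:2].astype(np.float32)*1000))
    # rotation: trestle base
E
python3 m.py
```

```text
scene board 1080 ((485.63232421875, 60.338226318359375), (57.494117736816406, 402.38629150390625), 3.579132080078125)
 pca [0.48800088 0.07454596] 93.90014818765601 0.402427636348349 0.07014404695553211
 cast 158 [ 0.4996424  -0.08314095  0.13777127] [ 0.49480009 -0.08636211  0.15550838] 0.1621196898472249
 cast 189 [0.48281138 0.20685106 0.13785038] [0.47814429 0.20396993 0.15812246] 0.16470061735034836
 head 48 ((656.0647583007812, -87.37684631347656), (33.00844955444336, 24.560693740844727), 12.999834060668945) [ 0.65666985 -0.08843641  0.10858242]
 foot 58 ((676.18310546875, -104.8883056640625), 33.97480010986328)
top board 1500 ((484.4542236328125, 59.514801025390625), (50.16108703613281, 399.6224365234375), 3.6953320503234863)
 pca [0.48450569 0.05920314] 93.7856040835218 0.3996114255669445 0.0725920001090069
 cast 193 [ 0.4907223  -0.08921188  0.14126752] [ 0.49185725 -0.09084955  0.1618239 ] 0.1685158077644866
 cast 191 [0.4727088  0.197306   0.14113371] [0.47384086 0.1998552  0.16114653] 0.16697541683195682
 head 70 ((657.5580444335938, -90.57930755615234), (31.083438873291016, 19.337387084960938), 6.135847091674805) [ 0.65719493 -0.09007497  0.11097833]
 foot 318 ((655.4673461914062, -91.62947845458984), 47.74186706542969)
```

```bash
python3 - <<'E'
from h import *
p=viewer.read_camera('wrist');print(np.round(p['hand_eye'],3),np.round(p['mtx'],1));save(p,'w0')
F=[]
for i in range(3):
    s=status.observe();F.append(np.r_[s['ft_force'],s['moment']]);print(s['time'],np.round(F[-1],3))
    viewer.read_camera('wrist')
E
cat >> h.py <<'E'
def rows(pos,Rm,tgt_pos,xang,n,grip=-1,ang=None):
    """straight-line rows from current commanded to target; tool down with tool x at xang deg; returns printed rows"""
    c,s_=np.cos(np.radians(xang)),np.sin(np.radians(xang))
    Rt=np.array([[c,s_,0],[s_,-c,0],[0,0,-1.]])
    rv=(R.from_matrix(Rm.T@Rt)).as_rotvec()
    rows=[];Rc=Rm;pc=np.array(pos,float)
    for i in range(n):
        Rn=Rm@R.from_rotvec(rv*(i+1)/n).as_matrix()
        pn=np.array(pos)+(np.array(tgt_pos)-pos)*(i+1)/n
        d=np.round(Rc.T@(pn-pc)*100,2);r=np.round(np.degrees(R.from_matrix(Rc.T@Rn).as_rotvec()),2)
        rows.append([grip]+(d+0).tolist()+(r+0).tolist())
        pc=pc+Rc@(d/100);Rc=Rc@R.from_rotvec(np.radians(r)).as_matrix()
    print(','.join('%g'%v for r in rows for v in r)); return pc,Rc
def cur():
    s=status.observe();return np.array(s['position']),R.from_quat(s['ee_rot']).as_matrix(),s
E
python3 - <<'E'
from h import *
p,Rm,s=cur()
rows(p,Rm,[.53,-.01,.33],94,18)
E
```

```text
[[ 0.    -0.964 -0.267  0.068]
 [ 1.     0.     0.     0.001]
 [-0.    -0.267  0.964 -0.143]
 [ 0.     0.     0.     1.   ]] [[311.    0.  318.5]
 [  0.  311.  200.9]
 [  0.    0.    1. ]]
1.1 [ 0.327  0.131 -0.352  0.043 -0.008 -0.069]
1.15 [ 0.386  0.349 -0.278  0.002  0.02  -0.003]
1.2 [ 0.724  0.232 -0.289  0.017 -0.013  0.042]
-1,2.78,-3.07,-0.55,0,0,-4.22,-1,3,-2.85,-0.55,0,0,-4.23,-1,3.21,-2.62,-0.55,0,0,-4.22,-1,3.39,-2.38,-0.54,0,0,-4.22,-1,3.55,-2.13,-0.55,0,0,-4.23,-1,3.7,-1.86,-0.55,0,0,-4.22,-1,3.83,-1.58,-0.55,0,0,-4.22,-1,3.93,-1.29,-0.55,0,0,-4.23,-1,4.02,-1,-0.55,0,0,-4.22,-1,4.08,-0.7,-0.55,0,0,-4.22,-1,4.13,-0.4,-0.54,0,0,-4.23,-1,4.14,-0.09,-0.55,0,0,-4.22,-1,4.13,0.21,-0.55,0,0,-4.22,-1,4.11,0.51,-0.55,0,0,-4.23,-1,4.06,0.82,-0.55,0,0,-4.22,-1,3.99,1.11,-0.55,0,0,-4.23,-1,3.9,1.4,-0.55,0,0,-4.22,-1,3.78,1.69,-0.55,0,0,-4.22
```

View pics/w0.png

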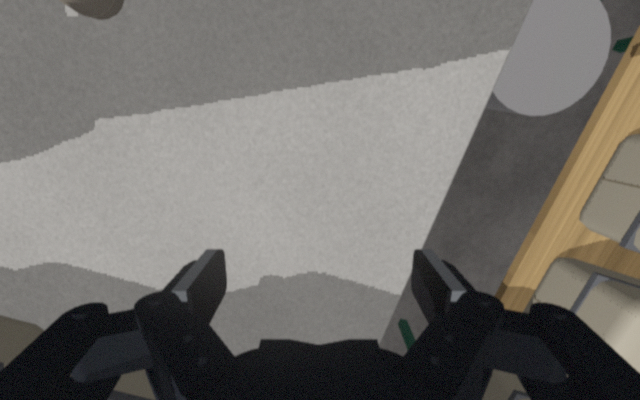

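```bash
python3 -m pendant '[-1,2.8,-3.2,-0.5,0,0,-4.2,-1,3,-3,-0.5,0,0,-4.2,-1,3.2,-2.8,-0.5,0,0,-4.2,-1,3.4,-2.6,-0.5,0,0,-4.2,-1,3.6,-2.3,-0.5,0,0,-4.2,-1,3.7,-2.0,-0.5,0,0,-4.2,-1,3.8,-1.7,-0.5,0,0,-4.2,-1,3.9,-1.4,-0.5,0,0,-4.2,-1,4,-1.1,-0.5,0,0,-4.2,-1,4,-0.7,-0.5,0,0,-4.2,-1,4.1,-0.4,-0.5,0,0,-4.2,-1,4.1,0.1,-0.5,0,0,-4.2,-1,4.1,0.4,-0.5,0,0,-4.2,-1,4.1,0.7,-0.5,0,0,-4.2,-1,4,1,-0.5,0,0,-4.2,-1,4,1.4,-0.5,0,0,-4.2,-1,3.9,1.8,-0.5,0,0,-4.2,-1,3.5,2,-0.5,0,0,-4.2,-1,0,0,0,0,0,0,-1,0,0,0,0,0,0]'
python3 - <<'E'
from h import *
p,Rm,s=cur();w=viewer.read_camera('wrist');save(w,'w1')
T=np.eye(4);T[:3,:3]=Rm;T[:3,3]=p;C=T@np.array(w['hand_eye'])
d=w['depth'];K=np.array(w['mtx']);v,u=np.mgrid[0:400,0:640]
c=np.stack([(u-K[0,2])/K[0,0]*d,(v-K[1,2])/K[1,1]*d,d],-1);P=c@C[:3,:3].T+C[:3,3];np.save('w1P.npy',P)
im=w['image'].astype(int);r,g,b=im[...,0],im[...,1],im[...,2]
bl=(b>r+50)&(b>g+30)&(abs(P[...,0]-.66)<.06)&(abs(P[...,1]+.085)<.06)
Q=P[bl];t=Q[abs(Q[:,2]-.112)<.005];print(np.degrees(0),len(Q),len(t),cv2.minAreaRect(t[:,:2].astype(np.float32)*1000),t.mean(0))
zone=(abs(P[...,0]-.485)<.07)&(abs(P[...,1]-.06)<.24)
top=zone&(abs(P[...,2]-.073)<.005);X=P[top]
print(cv2.minAreaRect(X[:,:2].astype(np.float32)*1000),X.mean(0),p,s['time'],np.degrees(np.arctan2(Rm[1,0],Rm[0,0])),Rm[:,2],s['qpos'])
E
```

```text
time: 3.25
position: [0.5413, -0.008, 0.3211]
ee_rot: [0.684, 0.729, -0.0, -0.0]
ft_force: [-0.6, -0.1, 0.3]
gripper_width: 0.0854
0.0 430 376 ((656.7069091796875, -90.60147094726562), (32.29129409790039, 20.938987731933594), 6.351385116577148) [ 0.65491084 -0.08903417  0.11162572]
((486.40252685546875, 19.51141357421875), (50.42346954345703, 317.6685791015625), 3.694403886795044) [0.48471203 0.05986905 0.07316155] [ 0.54126092 -0.00801593  0.3211478 ] 3.25 93.65492813794897 [-1.99888427e-04  5.51203578e-05 -9.99999979e-01] [ 0.31007812  0.32028938 -0.52499735  1.88865224  0.19078871  0.98209159
 -0.23565807]
```

View pics/w1.png

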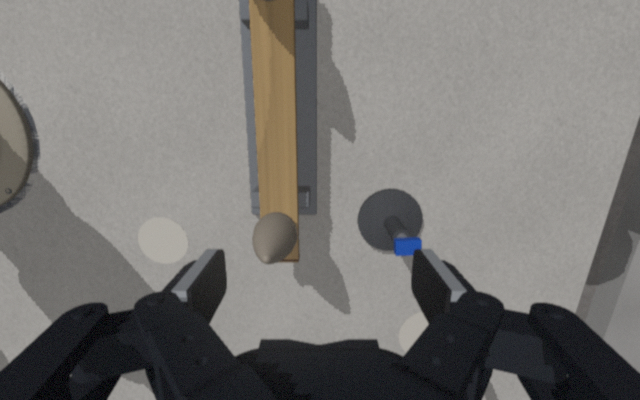

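```bash
python3 -m pendant '[-1,3,-2,2.5,0,0,0,-1,3,-2,4,0,0,0,-1,1.1,-1.24,4.5,0,0,0,-1,0,0,4.5,0,0,0,-1,0,0,4,0,0,0,-1,0,0,3,0,0,0,-1,0,0,2,0,0,0,-1,0,0,0,0,0,0,-1,0,0,0,0,0,0]'
python3 - <<'E'
from h import *
p,Rm,s=cur();print(p,s['ft_force'],s['moment'],np.degrees(np.arctan2(Rm[1,0],Rm[0,0])))
E
```

```text
time: 4.2
position: [0.4858, 0.0559, 0.0794]
ee_rot: [0.685, 0.728, -0.001, 0.0]
ft_force: [-0.1, -0.0, -0.9]
gripper_width: 0.0855
[0.48579402 0.05587082 0.07944127] [-0.14344198 -0.04734649 -0.90431524] [ 0.02696598 -0.0138801  -0.0237017 ] 93.49590324277995
```

```bash
cat >> h.py <<'E'
def ft(n=12):
    A=[]
    for i in range(n):
        s=status.observe();A.append(np.r_[s['ft_force'],s['moment']]);viewer.read_camera('wrist')
    A=np.array(A);print('ft',np.round(A.mean(0),3),'sd',np.round(A.std(0),3),'t',s['time'],'pos',np.round(s['position'],4),'w',s['gripper_width'])
    return A.mean(0),s
E
python3 -m pendant '[-1,0.35,-0.1,1.5,0,0,0,-1,0,0,1.3,0,0,0,-1,0,0,0.6,0,0,0,-1,0,0,0,0,0,0]'
python3 -c "
from h import *
ft()"
```

```text
time: 4.6
position: [0.485, 0.0599, 0.0456]
ee_rot: [0.685, 0.729, 0.0, 0.0]
ft_force: [0.3, -0.2, -0.8]
gripper_width: 0.0854
ft [ 0.413 -0.038 -0.121  0.003  0.023 -0.021] sd [0.547 0.293 0.424 0.02  0.029 0.022] t 5.15 pos [0.4848 0.0603 0.0452] w 0.08528984555187928
```

```bash
python3 -m pendant '[1,0,0,0,0,0,0,1,0,0,0,0,0,0,1,0,0,0,0,0,0,1,0,0,0,0,0,0,1,0,0,0,0,0,0,1,0,0,0,0,0,0]'
python3 -c "
from h import *
w,s=ft(6)"
```

```text
time: 5.8
position: [0.4846, 0.0603, 0.0453]
ee_rot: [0.685, 0.729, -0.0, 0.0]
ft_force: [-2.1, 0.3, 5.7]
gripper_width: 0.0489
ft [-1.466 -0.063  5.396 -0.008  0.276  0.007] sd [0.441 0.235 0.348 0.015 0.022 0.024] t 6.05 pos [0.4846 0.0602 0.0453] w 0.04919906943180846
```

```bash
python3 -m pendant '[1,0,0,-0.1,0,0,0,1,0,0,-0.1,0,0,0,1,0,0,-0.1,0,0,0,1,0,0,-0.1,0,0,0,1,0,0,-0.1,0,0,0,1,0,0,0,0,0,0,1,0,0,0,0,0,0,1,0,0,0,0,0,0]'
python3 -c "
from h import *
w,s=ft(12)
p=viewer.read_camera('scene');save(p,'s1')"
```

```text
time: 6.9
position: [0.4848, 0.0603, 0.0501]
ee_rot: [0.685, 0.729, -0.0, -0.0]
ft_force: [-0.0, 0.8, -4.9]
gripper_width: 0.049
ft [ 2.400e-02 -9.100e-02 -4.961e+00  2.640e-01  1.000e-02  3.000e-03] sd [0.364 0.526 0.363 0.036 0.027 0.027] t 7.45 pos [0.4848 0.0603 0.0501] w 0.04908834554009697
```

View pics/s1.png

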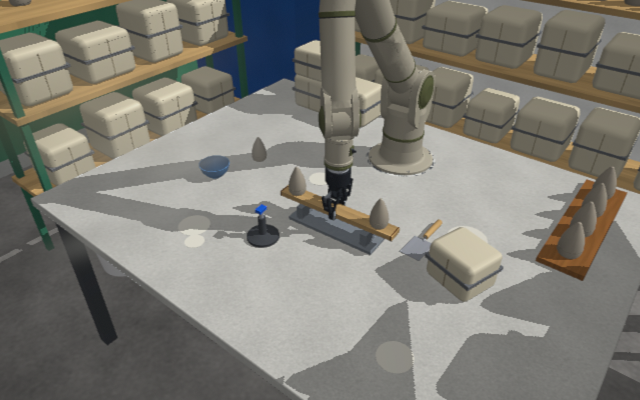

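```bash
python3 -m pendant '[1,0,0,0.1,0,0,0,1,0,0,0.1,0,0,0,1,0,0,0.1,0,0,0,1,0,0,0.1,0,0,0,1,0,0,0.1,0,0,0,1,0,0,0,0,0,0,-1,0,0,0,0,0,0,-1,0,0,0,0,0,0,-1,0,0,0,0,0,0,-1,0,0,0,0,0,0,-1,-1.4,0,0,0,0,0,-1,-2,0,0,0,0,0,-1,-2,0,0,0,0,0,-1,0,0,0,0,0,0,-1,0,0,0,0,0,0]'
python3 -c "
from h import *
w,s=ft(6)"
```

```text
time: 9.05
position: [0.4882, 0.0064, 0.0451]
ee_rot: [0.685, 0.728, 0.0, -0.0]
ft_force: [0.7, 0.0, -0.1]
gripper_width: 0.0855
ft [ 0.264  0.052 -0.332  0.006 -0.009 -0.003] sd [0.418 0.229 0.279 0.015 0.03  0.041] t 9.3 pos [0.4882 0.0073 0.0451] w 0.08545058902202723
```

```bash
python3 -m pendant '[1,0,0,0,0,0,0,1,0,0,0,0,0,0,1,0,0,0,0,0,0,1,0,0,0,0,0,0,1,0,0,0,0,0,0,1,0,0,0,0,0,0,1,0,0,-0.1,0,0,0,1,0,0,-0.1,0,0,0,1,0,0,-0.1,0,0,0,1,0,0,-0.1,0,0,0,1,0,0,-0.1,0,0,0,1,0,0,0,0,0,0,1,0,0,0,0,0,0,1,0,0,0,0,0,0]'
python3 -c "
from h import *
w,s=ft(30)"
```

```text
time: 10.75
position: [0.4881, 0.0063, 0.0501]
ee_rot: [0.685, 0.729, -0.0, -0.0]
ft_force: [0.3, -0.1, -4.5]
gripper_width: 0.049
ft [ 2.000e-02  5.100e-02 -4.732e+00 -1.000e-02 -4.000e-03 -3.000e-03] sd [0.515 0.494 0.488 0.033 0.037 0.027] t 12.2 pos [0.4881 0.0064 0.0501] w 0.04911058733924847
```

```bash
python3 -m pendant '[1,0,0,-0.3,0,0,0,1,0,0,-0.6,0,0,0,1,0,0,-0.9,0,0,0,1,0,0,-1,0,0,0,1,0,0,-1,0,0,0,1,0,0,-1,0,0,0,1,0,0,-1,0,0,0,1,0,0,-0.9,0,0,0,1,0,0,-0.6,0,0,0,1,0,0,-0.3,0,0,0,1,0,0,0,0,0,0,1,0,0,0,0,0,0]'
python3 -c "
from h import *
w,s=ft(20)
p=viewer.read_camera('scene');save(p,'s2')"
```

```text
time: 13.45
position: [0.488, 0.0064, 0.1259]
ee_rot: [0.685, 0.729, -0.0, -0.0]
ft_force: [-0.9, -0.7, -5.0]
gripper_width: 0.0491
ft [ 9.700e-02 -1.650e-01 -4.983e+00 -2.100e-02 -7.000e-03 -3.000e-03] sd [0.575 0.552 0.48  0.022 0.027 0.025] t 14.4 pos [0.4881 0.0064 0.1261] w 0.048638639276139976
```

View pics/s2.png

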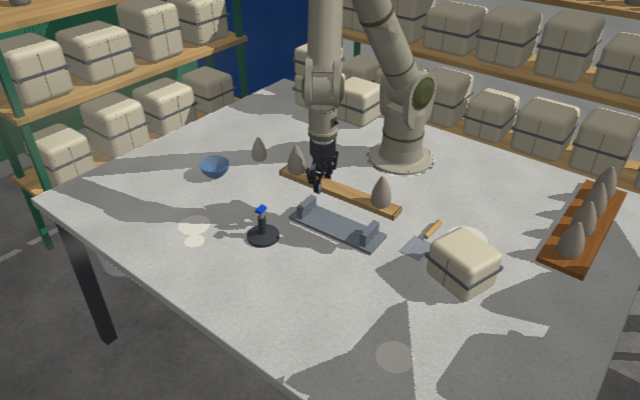

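```bash
python3 -m pendant '[1,-0.22,0.33,0,0,0,0,1,-0.44,0.66,0,0,0,0,1,-0.67,1,0,0,0,0,1,-0.84,1.23,0,0,0,0,1,-0.84,1.23,0,0,0,0,1,-0.84,1.23,0,0,0,0,1,-0.84,1.23,0,0,0,0,1,-0.84,1.23,0,0,0,0,1,-0.84,1.23,0,0,0,0,1,-0.84,1.23,0,0,0,0,1,-0.84,1.23,0,0,0,0,1,-0.84,1.23,0,0,0,0,1,-0.84,1.23,0,0,0,0,1,-0.67,1,0,0,0,0,1,-0.44,0.66,0,0,0,0,1,-0.22,0.33,0,0,0,0,1,0,0,0,0,0,0,1,0,0,0,0,0,0]'
python3 -m pendant '[1,0,0,0,0,0,-0.4,1,0,0,0,0,0,-0.6,1,0,0,0,0,0,-0.6,1,0,0,0,0,0,-0.6,1,0,0,0,0,0,-0.4,1,0,0,0,0,0,0,1,0,0,0,0,0,0]'
cat > b.py <<'E'
from h import *
import sys
w,s=ft(14)
p=viewer.read_camera('scene');save(p,sys.argv[1]+'s');q=viewer.read_camera('top');save(q,sys.argv[1]+'t')
pos,Rm,s=cur();a=np.degrees(np.arctan2(Rm[1,0],Rm[0,0]));print('tool',pos,a,Rm[:,2])
for n,p in(('scene',p),('top',q)):
    P=pts(p);np.save(sys.argv[1]+n+'P.npy',P)
    im=p['image'].astype(int);r,g,b=im[...,0],im[...,1],im[...,2]
    zt=pos[2]+.028
    m=(abs(P[...,0]-pos[0])<.08)&(abs(P[...,1]-pos[1])<.27)&(abs(P[...,2]-zt)<.012)&(r>b+25)
    X=P[m];
    d=np.array([Rm[0,0],Rm[1,0]]);t=(X[:,:2]-pos[:2])@d
    c=np.polyfit(t,X[:,2],1)
    print(n,m.sum(),cv2.minAreaRect(X[:,:2].astype(np.float32)*1000),'tilt deg',np.degrees(c[0]),'z',c[1],t.min(),t.max())
E
python3 b.py c1
```

```text
time: 16.3
position: [0.6571, -0.0934, 0.126]
ee_rot: [0.684, 0.729, -0.0, -0.0]
ft_force: [0.2, -0.5, -5.3]
gripper_width: 0.0491
time: 17.0
position: [0.6575, -0.0939, 0.1261]
ee_rot: [0.668, 0.744, -0.0, -0.0]
ft_force: [0.6, 0.3, -4.0]
gripper_width: 0.049
ft [-0.115  0.094 -4.842 -0.007 -0.012 -0.008] sd [0.32  0.442 0.505 0.032 0.036 0.038] t 17.65 pos [ 0.6575 -0.0938  0.1261] w 0.04926227835958417
tool [ 0.65749442 -0.09383486  0.12607621] 96.18115453678517 [-1.45814059e-04 -8.17498635e-06 -9.99999989e-01]
scene 1205 ((652.6953125, -39.137481689453125), (61.941566467285156, 400.38775634765625), 6.826661586761475) tilt deg 0.08748028148072279 z 0.1495096358035974 -0.14508790514295977 0.25521769679919076
top 1055 ((643.0050048828125, 38.258460998535156), (51.492347717285156, 239.5130615234375), 6.335295677185059) tilt deg 0.0839411310675532 z 0.1527192593457062 0.013083385823517623 0.25270047442108473
```

```bash
python3 -c "
import cv2,numpy as np
a=cv2.imread('pics/c1s.png')[120:280,180:460];b=cv2.imread('pics/c1t.png')[90:250,220:500]
cv2.imwrite('pics/c1.png',cv2.resize(np.vstack([a,b]),None,fx=1.8,fy=1.8))"
```

```text
(no output)
```

View pics/c1.png

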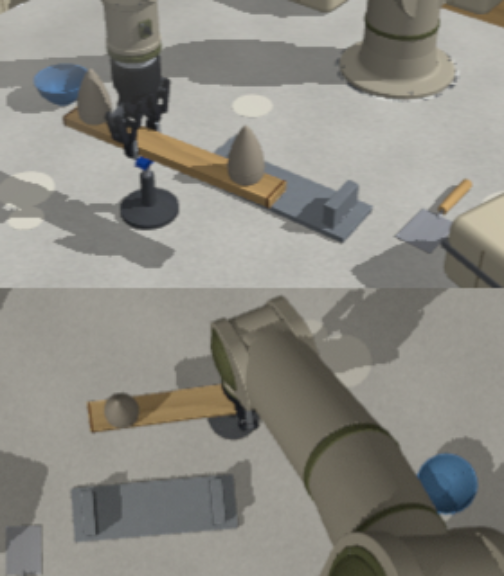

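```bash
python3 -m pendant '[1,0,0,0.2,0,0,0,1,0,0,0.4,0,0,0,1,0,0,0.5,0,0,0,1,0,0,0.4,0,0,0,1,0,0,0.3,0,0,0,1,0,0,0.2,0,0,0,1,0,0,0.1,0,0,0,1,0,0,0.1,0,0,0,1,0,0,0,0,0,0,1,0,0,0,0,0,0]'
python3 -c "
from h import *
w,s=ft(8)"
```

```text
time: 18.8
position: [0.6576, -0.0938, 0.1042]
ee_rot: [0.668, 0.744, 0.0, 0.0]
ft_force: [-0.0, -0.9, -5.3]
gripper_width: 0.0494
ft [ 1.83e-01 -2.07e-01 -5.30e+00  2.00e-03 -6.00e-03  5.00e-03] sd [0.412 0.491 0.58  0.022 0.032 0.028] t 19.15 pos [ 0.6575 -0.0938  0.1042] w 0.04909006898537593
```

```bash
python3 -m pendant '[1,0,0,0.05,0,0,0,1,0,0,0.05,0,0,0,1,0,0,0.05,0,0,0,1,0,0,0.05,0,0,0,1,0,0,0.05,0,0,0,1,0,0,0.05,0,0,0,1,0,0,0.05,0,0,0,1,0,0,0.05,0,0,0,1,0,0,0,0,0,0,1,0,0,0,0,0,0]'
python3 -c "
from h import *
w,s=ft(10)"
```

```text
time: 20.2
position: [0.6576, -0.0938, 0.1002]
ee_rot: [0.668, 0.744, -0.0, 0.0]
ft_force: [-0.8, -0.0, -2.0]
gripper_width: 0.0486
ft [-0.884  0.014 -1.648 -0.004  0.236  0.022] sd [0.431 0.313 0.533 0.015 0.034 0.027] t 20.65 pos [ 0.6575 -0.0939  0.1001] w 0.04894434115307377
```

```bash
python3 -m pendant '[1,0,0,0.05,0,0,0,1,0,0,0.05,0,0,0,1,0,0,0,0,0,0,1,0,0,0,0,0,0]'
python3 -c "
from h import *
w,s=ft(10)"
```

```text
time: 21.1
position: [0.6575, -0.0939, 0.0991]
ee_rot: [0.668, 0.744, -0.0, 0.0]
ft_force: [-1.7, -0.6, -0.8]
gripper_width: 0.0488
ft [-1.415 -0.386 -0.313 -0.026  0.355  0.005] sd [0.474 0.241 0.458 0.023 0.027 0.043] t 21.55 pos [ 0.6575 -0.0938  0.0991] w 0.04926269181226887
```

```bash
python3 -m pendant '[-0.25,0,0,0,0,0,0,-0.25,0,0,0,0,0,0,-0.3,0,0,0,0,0,0,-0.3,0,0,0,0,0,0]'
python3 b.py d1;python3 -c "
import cv2,numpy as np
a=cv2.imread('pics/d1s.png')[120:280,180:460];b=cv2.imread('pics/d1t.png')[90:250,220:500]
cv2.imwrite('pics/d1.png',cv2.resize(np.vstack([a,b]),None,fx=1.8,fy=1.8))"
```

```text
time: 22.0
position: [0.6577, -0.0938, 0.0992]
ee_rot: [0.668, 0.744, 0.0, 0.0]
ft_force: [0.8, 0.3, 0.3]
gripper_width: 0.0553
ft [0.02  0.163 0.121 0.006 0.004 0.008] sd [0.493 0.365 0.399 0.021 0.032 0.031] t 22.65 pos [ 0.6575 -0.0938  0.0991] w 0.05555105486449687
tool [ 0.65756252 -0.09380765  0.09913095] 96.1813537929251 [ 2.50556123e-05  2.61995053e-05 -9.99999999e-01]
scene 1181 ((653.1064453125, -38.92012023925781), (60.75099563598633, 399.6140441894531), 6.157100200653076) tilt deg -0.011539318977579543 z 0.12257269621767525 -0.14475544593485576 0.25484742349649103
top 1004 ((643.203857421875, 38.60985565185547), (50.5369758605957, 238.512451171875), 6.388429164886475) tilt deg -0.050665209045602684 z 0.12576917521146488 0.013892326251775448 0.25239206435834927
```

View pics/d1.png

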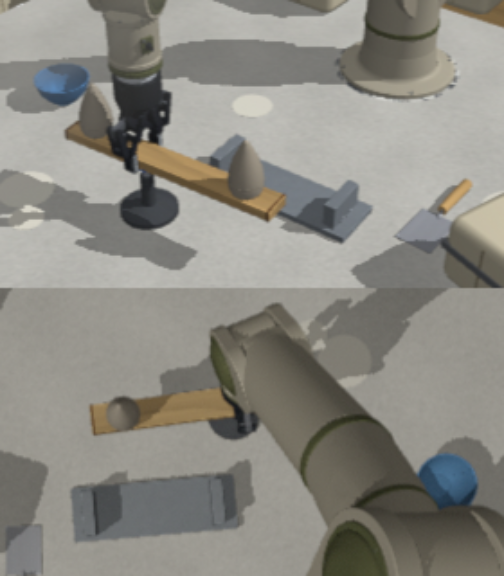

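Level and unsupported by the fingers. I'll open fully and retreat straight up, then back away.

```bash
python3 -m pendant '[-0.5,0,0,0,0,0,0,-0.8,0,0,0,0,0,0,-1,0,0,0,0,0,0,-1,0,0,0,0,0,0,-1,0,0,0,0,0,0,-1,0,0,-0.3,0,0,0,-1,0,0,-0.6,0,0,0,-1,0,0,-1,0,0,0,-1,0,0,-2,0,0,0,-1,0,0,-3,0,0,0,-1,0,0,-4,0,0,0,-1,0,0,-4,0,0,0,-1,0,0,-4,0,0,0,-1,0,0,-3,0,0,0,-1,0,0,0,0,0,0,-1,0,0,0,0,0,0]'
cat > f.py <<'E'
from h import *
pos,Rm,s=cur();print(s['time'],pos,s['gripper_width'])
w=viewer.read_camera('wrist');save(w,'f_w')
for n in('scene','top'):
    p=viewer.read_camera(n);save(p,'f_'+n);P=pts(p)
    im=p['image'].astype(int);r,g,b=im[...,0],im[...,1],im[...,2]
    m=(abs(P[...,0]-.652)<.08)&(abs(P[...,1]+.04)<.25)&(abs(P[...,2]-.125)<.012)&(r>b+25)
    X=P[m];A=np.c_[X-[.657,-.0905,0]];A[:,2]=1
    c=np.linalg.lstsq(A,X[:,2],rcond=None)[0]
    print(n,m.sum(),cv2.minAreaRect(X[:,:2].astype(np.float32)*1000),'slopes deg',np.degrees(c[:2]),c[2])
    for o in viewer.outline_of(p,'casting_a')[:4]:
        k=o['pixels']&(p['depth']>0);print(round(o['conf'],2),np.round(np.median(P[k],0),3),P[k][:,2].max())
E
python3 f.py; python3 -c "
import cv2,numpy as np
a=cv2.imread('pics/f_scene.png')[120:280,180:460];b=cv2.imread('pics/f_top.png')[90:250,220:500]
cv2.imwrite('pics/f.png',cv2.resize(np.vstack([a,b]),None,fx=1.8,fy=1.8))"
```

```text
time: 24.4
position: [0.6575, -0.0938, 0.3195]
ee_rot: [0.668, 0.744, 0.0, 0.001]
ft_force: [-0.8, 0.6, -0.2]
gripper_width: 0.0857
24.4 [ 0.65753352 -0.09380654  0.31945933] 0.08565353920888512
scene 1483 ((652.1119384765625, -39.56422424316406), (57.94218444824219, 402.7767333984375), 6.439461708068848) slopes deg [-3.55406672 -0.41925961] 0.1226983876747718
0.64 [ 0.677 -0.177  0.165] 0.21639095098428007
0.62 [0.648 0.112 0.168] 0.21542076801378696
0.28 [ 0.667 -0.081  0.01 ] 0.10760296773862676
top 1208 ((645.6053466796875, 16.28058624267578), (50.946258544921875, 284.4020690917969), 6.192110538482666) slopes deg [1.77561955 0.14236885] 0.12574809450585003
0.77 [0.628 0.097 0.188] 0.22045933066671175
```

View pics/f.png

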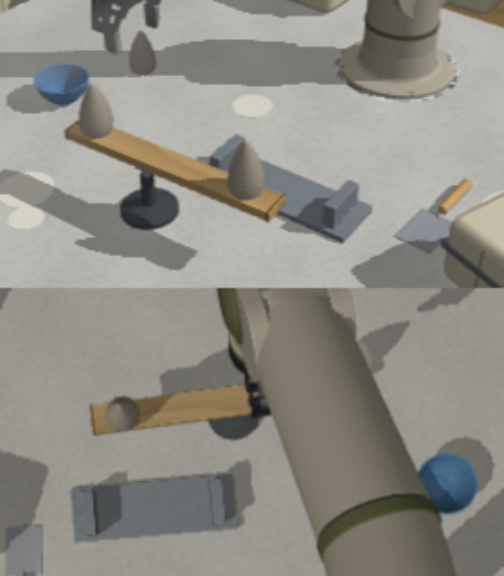

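```bash
python3 -m pendant '[-1,0,0,0,0,0,0,-1,0,0,0,0,0,0,-1,0,0,0,0,0,0,-1,0,0,0,0,0,0,-1,0,0,0,0,0,0]'; python3 f.py | grep slopes; python3 -c "
from bench import sign_off
print(sign_off())"
```

```text
time: 25.15
position: [0.6575, -0.0938, 0.3181]
ee_rot: [0.668, 0.744, -0.0, -0.0]
ft_force: [0.2, 0.9, 1.0]
gripper_width: 0.0854
scene 1468 ((652.8865356445312, -39.31941223144531), (57.496192932128906, 401.5740051269531), 5.726880073547363) slopes deg [-3.55872231 -0.41249898] 0.12275187556647316
top 1219 ((645.7048950195312, 16.188690185546875), (50.69038009643555, 284.61529541015625), 6.275616645812988) slopes deg [1.3840588  0.11624347] 0.12560310250498197
the job is handed in; nothing more can be done
None
```

The loaded board is balancing on the blue head by itself, level and with both castings standing. I handed it in at about 25 s, with the gripper open and clear above it.

- **Finding the balance:** A first small lift at the middle gave a moment of 0.26 N·m at about 4.9 N. That puts the balance point about 51 to 54 mm from the middle, toward the −y casting. I gripped again there, and a second lift showed almost no moment, leaving about 3.5 mm to correct.
- **Placing:** I carried the board level, about 0.1° of tilt, and turned it about 2.7° to line up with the stand. I set it down with the balance point over the head's centre and lowered it until the head carried the weight. The head sank about 3 mm, well short of its 10 mm stop, and I opened the fingers in stages.
- **Last checks:** Lengthwise tilt was below about 0.1° and the board lay within about 0.5° of square to the head. It did not move between the two final checks, about 0.8 s apart.
- **Disagreements:** The plane fits gave −3.6° (scene camera) and about +1.5° (top camera) across the board's narrow width. The two disagree and the strip is only 50 mm wide; I took this as side-face pixels getting into the fit. The picture shows the board flat. The arm hid the −y casting from the top camera at the end, so I confirmed that one from the scene camera only.

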